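Lock the focus ring in its work stand

ROBOT

A 6-joint arm with a two-finger parallel gripper is mounted at the origin on a cart in front of the work surface, level with it; the furniture and walls round the work are solid. World frame = base frame: x ahead of the robot, y to its left, z up, the work surface at z = 0. Lengths are in m, angles in rad, forces in N, time in s.
With the tool pointing down it reaches from about 0.35 to 0.975 m from the base axis. Payload 4.9 kg.
Tool frame: the origin (TCP) lies between the finger pads; the fingertips stand 14 mm ahead of it and the grasp point (between the pads) lies 5 mm behind it (manip.tcp_to_tips is the distance from the TCP to the fingertips, in m); z points along the fingers, y is the line along which they close (so a half turn about z gives the same grasp; the last joint's range is limited). The gripper opens to 85 mm and grips with 20 to 120 N. Pads are 22 mm wide; open, the fingers measure 114 mm over their backs; the gripper's body (76 mm by 85 mm) begins 54 mm behind the grasp point. The pads swing forward as they close: fully open they stand 13 mm farther back than shut.
Start: joints at [-1.262, 0.053, 1.613, -0, 1.476, -0.119], TCP at [0.259, -0.569, 0.245] pointing down, gripper open.
Joint ranges: [-3.01, 3.01], [-1.01, 2.22], [0.06, 2.58], [-1.02, 4.17], [0.09, 2.62], [-3.14, 3.14]. Speed limits (rad/s): [2.57, 2.57, 3.14, 3.14, 3.14, 3.14].

INTERFACE

Orientations are given as a unit quaternion [w, x, y, z].
In Python, from plant import manip gives the robot as it stands.
- The arm moves only by the tool servo_tool, never from a script. Its argument "moves" is a list that holds one entry, the list of rows, each a list of 7 numbers: the shift along the tool's x, y, z in mm, then the turn, a rotation vector about the tool's x, y, z in degrees, then the finger opening in mm, from 0 to 85.4. In form: [[[x, y, z, ax, ay, az, fingers], ...]]. A call has 1 to 12 rows; each row shifts and turns the commanded pose from where the row before left it, along the tool's axes as they then stand; what a row does not reach is not made up. A row lasts 1/8 s, in which the tool goes at most 62.5 mm and 10.7 degrees, less where a joint would pass 70% of its speed; a pose out of reach is approached as far as the arm can. A call with a gripper value outside its range is refused whole. The fingers move at their own pace and stop on an object; the grip force is fixed at half the most. Time passes only in rows, so rows that do not move let the fingers close. It gives the time, the measured TCP pose, the force, the opening and the grip force at its end, in the units of the state.
- manip.state(): the state, without advancing time (a new reading comes with each control period).
- manip.grab_frame(name): name is "side" or "top"; returns a dict with "image" (384x512x3 uint8, blue, green, red), "mtx" (3x3 intrinsics, pixels), "eye" and "rotation" of the camera in the world. Camera axes: x right, y down, z forward; pixel columns grow to the right and rows downward; lengths in m; the calibration is good to about 2 mm. A picture is of the moment at which its call begins. There is no depth.
- manip.job_done(): hands the job in; it is judged then, once.
The state is a dict: "time": time; "joint_pos": joint angles; "joint_vel": joint speeds; "joint_efforts": joint torques, N m; "tool_pos": TCP position; "tool_rot": TCP orientation; "contact_force": force on the tool from outside, world axes, zero at the start; "ft_torque": the same for the moment, N m; "gripper_width": opening from 0.0 (shut) to 1.0 (fully open); "grasp_force": force on a finger pad.
Only numpy, scipy, OpenCV 4.12 (cv2) and the standard library are available. Lean on these libraries where they do the work, as an engineer would, in place of code of your own. Each camera call takes 0.05 s, during which the arm holds its last target. There are 200 camera calls.

TASK

Lock the silver aluminium focus ring in its work stand: the stand's black knob spins idle unless it is pushed down, so press it down and, keeping it pressed, turn it clockwise (seen from above) until the red keeper has swung fully over the ring to its stop, then let go. Move the keeper only by its knob, do not push it with the fingers, leave the ring in its seat, and leave the keeper of the other stand, the one with the black lens cap, open as it is.

Things in the scene. Friction and masses are not known exactly. Their poses are not given: they have to be found in the camera images.
- knob_a_grip (a point): On the axis of the ring stand's knob at grip height, 92 mm above the bench: round ribbed black cylinder 40 mm across, 40 tall, 16 of it above this point. Spins endlessly; grip at any yaw. Sprung, travels 14 mm down. Up, it spins idle; from 5 mm down a clutch bites; held 8 to 11 mm down (10 to 15 N) it carries the keeper round one to one, slipping harmlessly at the keeper's stop.
- keeper_a: Red bar 14 mm wide under that knob, underside 47, top 52 mm above the bench (keep fingers higher). Origin: its round tip, 60 mm from the knob's axis; x points outward. Swings level about that axis, 3 mm over the ring, and stays put. Starts 1.2 to 1.4 rad anticlockwise, from above, of the direction knob to ring; clockwise it meets a stop there, tip about 15 mm from the ring's centre.
- silver_ring: Silver-white spun aluminium focus ring, 85 mm across, 36 mm tall, lying between three brass pins on the stand's 8 mm base plate, its top 44 mm above the bench. Origin: centre of its underside, about 75 mm from the knob's axis.
- keeper_b (a joint): Keeper angle of the second stand of the same make, which holds a black lens cap: 0 = fully open, 1.4 rad = over the cap, growing clockwise seen from above. It starts open, between 0 and 0.2, and is to stay as it is.
Mind the look-alikes: they are no part of the job. What is shaped like the silver_ring but pink is not meant.

How it is judged:
At the end, for the whole second after the job is handed in: The red keeper lies over the silver ring: its tip within 28 mm, seen from above, of the ring's centre (at the stop it is about 15 mm; 28 mm is about 20 degrees short). The ring has moved less than 12 mm and is tilted less than 0.15 rad; the other stand's keeper reads less than 0.35 rad (horizontal distance between keeper_a and silver_ring below 0.028 m and value of joint keeper_b below 0.35 rad and distance of silver_ring from where it was at the start of the episode below 0.012 m and angle between silver_ring's own z axis and vertical below 0.15 rad); the robot touches nothing.
It fails at once if the keeper of the ring's stand is pushed by the fingers or the arm (more than 3 N) (contact force between any of the fingers, the arm and keeper_a above 3 N).
It fails at once if the other stand's keeper is swung (beyond 0.35 rad) (value of joint keeper_b above 0.35 rad).
It fails at once if the silver ring leaves its seat (moved more than 20 mm) (distance of silver_ring from where it was at the start of the episode above 0.02 m).
It also fails if it takes over 32 s, if anything falls off the work surface, if the arm or the gripper's body presses on something with over 40 N, if the wrist force passes 120 N, or if a joint passes its speed limit or range.

## Working session

There is one attempt and no reset: what is moved stays moved. The work goes in short steps, Python scripts to look and compute and a tool call to move; the robot and the scene stay as the last step left them, time stands still between calls to the robot, and variables do not carry over. Pictures are saved under pics/ and viewed, at most 10 in all, crops included, and the job is handed in when it is done.

Besides the shell and the picture viewer there is one more tool, called after "Emit:" as name(argument=value, ...), one argument or row to a line, values as JSON. servo_tool: Moves the arm, as the interface text tells. Its arguments: {"type":"object","properties":{"moves":{"type":"array"}},"required":["moves"]}

```bash
mkdir -p pics; python3 - <<'E'
from plant import manip
import cv2,numpy as np
for n in("top","side"):
    f=manip.grab_frame(n);cv2.imwrite(f"pics/{n}0.png",f["image"]);print(n,f["mtx"],f["eye"],f["rotation"])
s=manip.state();print(s["time"],s["tool_pos"],s["tool_rot"],s["gripper_width"])
E
```

```text
top [[357.52559899   0.         257.84317319]
 [  0.         357.52559899 193.94513183]
 [  0.           0.           1.        ]] [0.40635671 0.05685847 0.90695992] [-0.04871682  0.71343113 -0.6970798   0.05217705]
side [[380.76622482   0.         251.11352602]
 [  0.         380.76622482 188.2207734 ]
 [  0.           0.           1.        ]] [0.38695487 0.8579312  0.6326198 ] [ 0.04206035 -0.07736311  0.88039668 -0.46599094]
0.1 [ 0.25914257 -0.56813295  0.24415453] [-9.55055053e-04  9.77210068e-01  2.12272381e-01 -8.33651052e-05] 1.0004660503580662
```

View pics/top0.png

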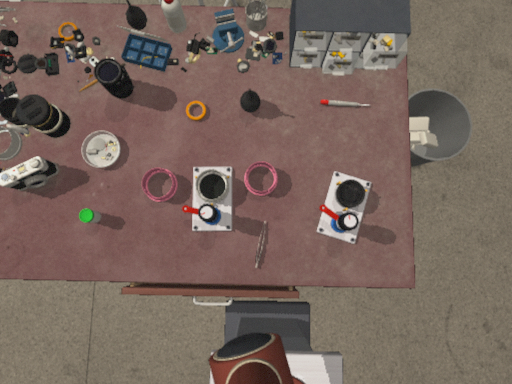

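View pics/side0.png

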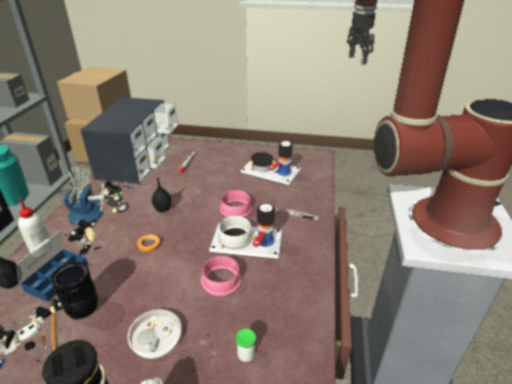

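The top view shows the silver ring's stand: ring at about (213,186), knob at (208,213), and the red keeper tip at (185,209). The black-cap stand is on the right, with its knob at (347,222). In the side view, the ring is at (236,232) and the knob at (265,213).

```bash
cat > h.py <<'E'
import numpy as np
from scipy.spatial.transform import Rotation as R
def q(r): return R.from_quat(np.array(r)[[1,2,3,0]]) if np.size(r)==4 else R.from_matrix(r)
def ray(f,u,v): return q(f["rotation"]).apply(np.linalg.solve(f["mtx"],[u,v,1.]))
def at_z(f,u,v,z):
    d=ray(f,u,v);return f["eye"]+d*(z-f["eye"][2])/d[2]
def proj(f,p):
    c=f["mtx"]@q(f["rotation"]).inv().apply(np.array(p)-f["eye"]);return c[:2]/c[2]
E
python3 - <<'E'
from plant import manip
import cv2
from h import *
t=manip.grab_frame("top");s=manip.grab_frame("side")
a=cv2.resize(t["image"][155:245,175:255],None,fx=5,fy=5,interpolation=2)
b=cv2.resize(s["image"][180:270,205:285],None,fx=5,fy=5,interpolation=2)
cv2.imwrite("pics/z1.png",np.hstack([a,b]))
for n,u,v,z in(("ring",213,186,.044),("knob",208,213,.108),("tip",185,209,.05)):print(n,at_z(t,u,v,z))
print(at_z(s,265,208,.108),at_z(s,236,225,.044))
E
```

```text
ring [0.54750233 0.16407084 0.044     ]
knob [0.47555404 0.16481666 0.108     ]
tip [0.48892356 0.22828739 0.05      ]
[0.47816242 0.1716942  0.108     ] [0.54820485 0.16700178 0.044     ]
```

View pics/z1.png

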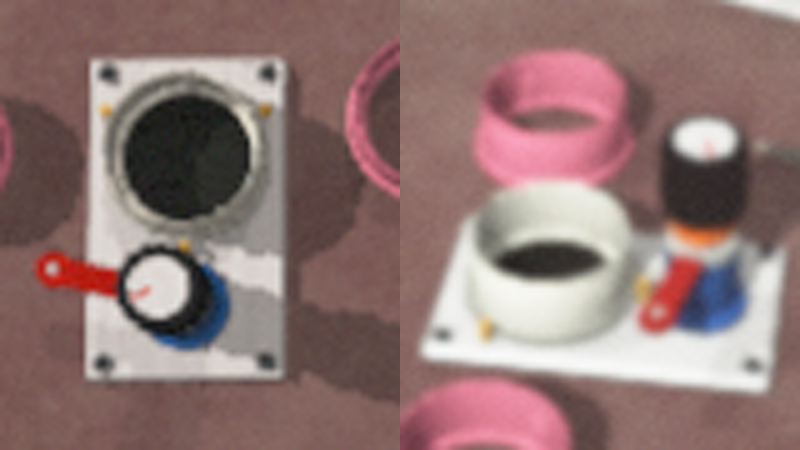

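The crop gives the centres. In the top view: knob top (206.5,212.4), ring (212.5,186), tip (185.2,208.8). In the side view: knob top (266,207.8).

```bash
python3 - <<'E'
from plant import manip
from h import *
t=manip.grab_frame("top");s=manip.grab_frame("side")
r=at_z(t,212.5,186,.044);k=at_z(t,206.5,212.4,.108);tip=at_z(t,185.2,208.8,.052);k2=at_z(s,266,207.6,.108)
print(r,k,k2,tip,np.linalg.norm((k-r)[:2]),np.linalg.norm((k-tip)[:2]))
a=lambda p:np.arctan2(*(p-k)[:2][::-1])
print("angle tip-ring",a(tip)-a(r))
st=manip.state();M=q(st["tool_rot"]);print(st["time"],M.as_matrix().round(3))
kk=(k+k2)/2
print("tool shift to z .20:",M.inv().apply([kk[0],kk[1],.2]-st["tool_pos"])*1000, "j",st["joint_pos"])
E
```

```text
[0.54747327 0.16529167 0.044     ] [0.47682175 0.16822849 0.108     ] [0.47613674 0.1698086  0.108     ] [0.48922331 0.22743326 0.052     ] 0.07071252510520096 0.06048970388708714
angle tip-ring 1.4058567363408945
0.3 [[ 0.91   0.415 -0.   ]
 [ 0.415 -0.91   0.001]
 [ 0.    -0.001 -1.   ]]
tool shift to z .20: [ 503.64387966 -580.86065165   45.30680664] j [-1.26197842e+00  5.29458378e-02  1.61336069e+00  5.96283949e-06
  1.47595956e+00 -1.19024982e-01]
```

Emit:
servo_tool(
  moves=[
    [[42,-48.4,0,0,0,0,85],[42,-48.4,0,0,0,0,85],[42,-48.4,0,0,0,0,85],[42,-48.4,0,0,0,0,85],[42,-48.4,0,0,0,0,85],[42,-48.4,0,0,0,0,85],[42,-48.4,0,0,0,0,85],[42,-48.4,0,0,0,0,85],[42,-48.4,0,0,0,0,85],[42,-48.4,0,0,0,0,85],[42,-48.4,0,0,0,0,85],[42,-48.4,0,0,0,0,85]],
  ],
)

```text
time: 1.8
tool_pos: [0.4718, 0.1529, 0.2457]
tool_rot: [0.0, 0.977, 0.213, 0.001]
contact_force: [0.6, -0.6, 0.4]
gripper_width: 0.996
grasp_force: 0.0
```

Emit:
servo_tool(
  moves=[
    [[0,0,5,0,0,-10,85],[0,0,5,0,0,-10,85],[0,0,5,0,0,-10,85],[0,0,5,0,0,-10,85],[0,0,5,0,0,-10,85],[0,0,5,0,0,-10,85],[0,0,5,0,0,-10,85],[0,0,5,0,0,-10,85],[0,0,0,0,0,0,85],[0,0,0,0,0,0,85]],
  ],
)

```text
time: 3.05
tool_pos: [0.4716, 0.1507, 0.2055]
tool_rot: [0.0, 0.613, 0.79, 0.0]
contact_force: [0.9, -0.5, -0.3]
gripper_width: 0.995
grasp_force: 0.0
```

```bash
python3 - <<'E'
from plant import manip
from h import *
st=manip.state();M=q(st["tool_rot"]);print(st["time"],st["tool_pos"],M.as_matrix().round(3),st["joint_pos"].round(2) if hasattr(st["joint_pos"],'round') else st["joint_pos"],st["contact_force"])
print("shift:",M.inv().apply(np.array([.4765,.169,.087])-st["tool_pos"])*1000)
E
```

```text
3.05 [0.4716133  0.15066653 0.2055027 ] [[-0.248  0.969  0.   ]
 [ 0.969  0.248  0.   ]
 [-0.     0.    -1.   ]] [ 0.16 -0.24  1.95 -0.    1.43 -0.09] [ 0.8884438  -0.52160788 -0.2501402 ]
shift: [ 16.55311028   9.25523378 118.50409539]
```

Emit:
servo_tool(
  moves=[
    [[8,4.5,30,0,0,0,85],[8.5,4.7,30,0,0,0,85],[0,0,15,0,0,0,85],[0,0,0,0,0,0,85],[0,0,0,0,0,0,85]],
  ],
)

```text
time: 3.68
tool_pos: [0.4772, 0.1689, 0.1317]
tool_rot: [0.001, 0.612, 0.791, 0.001]
contact_force: [0.2, -0.1, 1.0]
gripper_width: 0.995
grasp_force: 0.0
```

```bash
python3 - <<'E'
from plant import manip
import cv2
from h import *
t=manip.grab_frame("top");s=manip.grab_frame("side")
st=manip.state();p=st["tool_pos"];print(st["time"],p)
a=cv2.resize(t["image"][155:245,165:245],None,fx=5,fy=5,interpolation=2)
u=s["image"][150:240,225:305].copy()
b=cv2.resize(u,None,fx=5,fy=5,interpolation=2)
x=((proj(s,[p[0],p[1],.108])-[225,150])*5).astype(int);cv2.circle(b,tuple(map(int,x)),4,(0,255,0),-1)
cv2.imwrite("pics/z2.png",np.hstack([a,b]))
E
```

```text
3.775 [0.47729746 0.16894772 0.13193488]
```

View pics/z2.png

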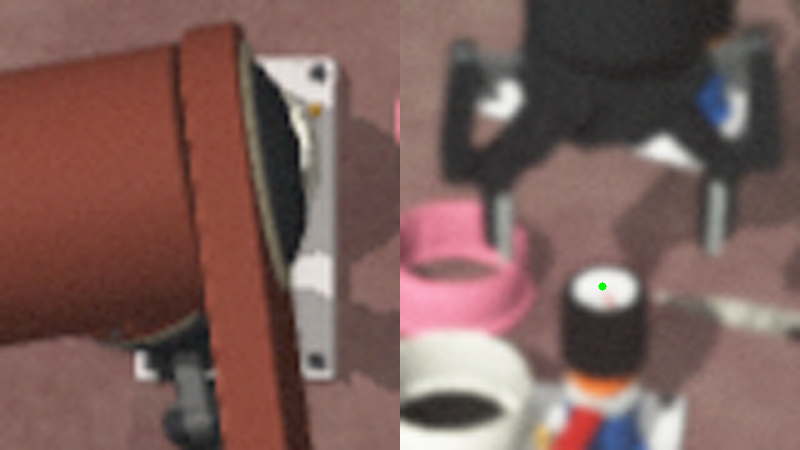

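The side view shows the fingers centred over the knob. The projected TCP axis at (602,286) falls on the middle of the knob's top. I'll descend and grip.

Emit:
servo_tool(
  moves=[
    [[0,0,15,0,0,0,85],[0,0,15,0,0,0,85],[0,0,15,0,0,0,85],[0,0,0,0,0,0,85],[0,0,0,0,0,0,20],[0,0,0,0,0,0,20],[0,0,0,0,0,0,20],[0,0,0,0,0,0,20],[0,0,0,0,0,0,20],[0,0,0,0,0,0,20],[0,0,0,0,0,0,20],[0,0,0,0,0,0,20]],
  ],
)

```text
time: 5.28
tool_pos: [0.4773, 0.1692, 0.0859]
tool_rot: [0.001, 0.612, 0.791, 0.001]
contact_force: [4.9, 2.2, 1.1]
gripper_width: 0.454
grasp_force: 60.2
```

Gripped, with little side load. Next I'll press about 9.5 mm.

Emit:
servo_tool(
  moves=[
    [[0,0,3,0,0,0,20],[0,0,3,0,0,0,20],[0,0,3.5,0,0,0,20],[0,0,0,0,0,0,20],[0,0,0,0,0,0,20]],
  ],
)

```text
time: 5.9
tool_pos: [0.4774, 0.1692, 0.0779]
tool_rot: [0.001, 0.612, 0.791, 0.001]
contact_force: [0.0, 1.1, 11.0]
gripper_width: 0.452
grasp_force: 60.9
```

Emit:
servo_tool(
  moves=[
    [[0,0,1.5,0,0,0,20],[0,0,0,0,0,0,20],[0,0,0,0,0,6,20],[0,0,0,0,0,8,20],[0,0,0,0,0,8,20],[0,0,0,0,0,8,20],[0,0,0,0,0,8,20],[0,0,0,0,0,0,20]],
  ],
)

```text
time: 6.9
tool_pos: [0.4776, 0.1693, 0.0768]
tool_rot: [0.0, 0.836, 0.548, 0.001]
contact_force: [-0.3, 0.5, 13.2]
gripper_width: 0.455
grasp_force: 61.4
```

```bash
python3 - <<'E'
from plant import manip
import cv2
from h import *
s=manip.grab_frame("side")
st=manip.state();print(st["time"],st["tool_pos"],st["ft_torque"],st["joint_pos"][5])
cv2.imwrite("pics/z3.png",cv2.resize(s["image"][170:270,205:305],None,fx=5,fy=5,interpolation=2))
E
```

```text
6.95 [0.4775913  0.16929761 0.07675936] [0.16869344 0.19643605 0.00529947] 0.603670613877934
```

View pics/z3.png

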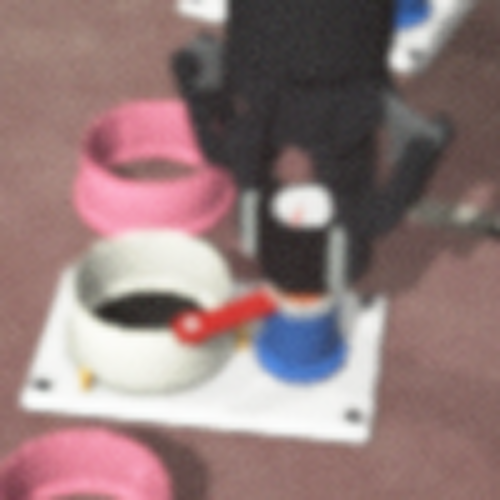

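The clutch is engaged: the keeper tip, at (190,325) in the crop, now overlaps the near rim of the ring. I'll turn about 52° more to reach the stop with some slip.

Emit:
servo_tool(
  moves=[
    [[0,0,0,0,0,8,20],[0,0,0,0,0,8,20],[0,0,0,0,0,8,20],[0,0,0,0,0,8,20],[0,0,0,0,0,8,20],[0,0,0,0,0,6,20],[0,0,0,0,0,6,20],[0,0,0,0,0,0,20]],
  ],
)

```text
time: 7.95
tool_pos: [0.4778, 0.1692, 0.0768]
tool_rot: [-0.0, 0.992, 0.126, 0.001]
contact_force: [1.2, 0.1, 12.7]
gripper_width: 0.456
grasp_force: 61.5
```

```bash
python3 - <<'E'
from plant import manip
import cv2
from h import *
s=manip.grab_frame("side")
st=manip.state();print(st["time"],st["tool_pos"],st["ft_torque"],st["joint_pos"][5])
cv2.imwrite("pics/z4.png",cv2.resize(s["image"][170:270,205:305],None,fx=5,fy=5,interpolation=2))
E
```

```text
8.0 [0.47783574 0.16921364 0.07686762] [ 0.09724075  0.01181612 -0.00206683] 1.5112283494657772
```

View pics/z4.png

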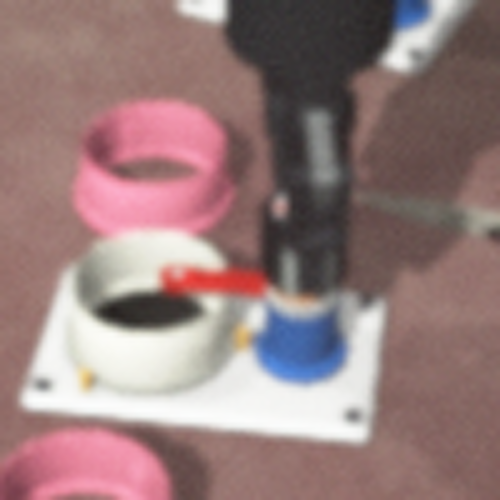

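The keeper now lies over the ring, with its tip at about (178,276) in the crop. I'll check that numerically, then turn a little more to confirm it is at the stop.

Emit:
servo_tool(
  moves=[
    [[0,0,0,0,0,7,20],[0,0,0,0,0,7,20],[0,0,0,0,0,0,20]],
  ],
)

```text
time: 8.38
tool_pos: [0.4778, 0.1692, 0.0768]
tool_rot: [-0.0, 1.0, 0.004, 0.001]
contact_force: [0.5, -0.8, 12.5]
gripper_width: 0.45
grasp_force: 61.4
```

```bash
python3 - <<'E'
from plant import manip
import cv2
from h import *
s=manip.grab_frame("side")
im=s["image"].astype(int);m=((im[...,2]>130)&(im[...,1]<60)&(im[...,0]<60));m[:, :205]=0;m[:,265:]=0;m[:190]=0;m[250:]=0
v,u=np.nonzero(m);i=u.argmin();print(u.min(),v[u<u.min()+5].mean(),len(u))
print("tip now",at_z(s,u.min()+3,v[u<u.min()+6].mean(),.052),"before",at_z(s,240.6,225.2,.052),"ring~ .5475-.5515,.1655")
st=manip.state();print(st["time"],st["ft_torque"],st["joint_pos"][5])
E
```

```text
238 227.66666666666666 16
tip now [0.53238853 0.18392432 0.052     ] before [0.5351046  0.17522576 0.052     ] ring~ .5475-.5515,.1655
8.425 [ 0.13503586  0.02704889 -0.02114684] 1.7555852419446611
```

Total turn is 104°, well past the roughly 80° needed. I'll ease up, open, retreat and inspect.

Emit:
servo_tool(
  moves=[
    [[0,0,-5,0,0,0,20],[0,0,-5,0,0,0,20],[0,0,0,0,0,0,85],[0,0,0,0,0,0,85],[0,0,0,0,0,0,85],[0,0,0,0,0,0,85],[0,0,0,0,0,0,85],[0,0,0,0,0,0,85],[0,0,-15,0,0,0,85],[0,0,-30,0,0,0,85],[0,0,-40,0,0,0,85],[0,0,-40,0,0,0,85]],
  ],
)

```text
time: 9.93
tool_pos: [0.4763, 0.169, 0.2117]
tool_rot: [-0.0, 1.0, 0.004, 0.001]
contact_force: [0.6, 0.5, 0.7]
gripper_width: 0.997
grasp_force: 0.0
```

Emit:
servo_tool(
  moves=[
    [[-30,40,-10,0,0,0,85],[-30,50,0,0,0,0,85],[0,50,0,0,0,0,85],[0,50,0,0,0,0,85],[0,50,0,0,0,0,85],[0,0,0,0,0,0,85],[0,0,0,0,0,0,85],[0,0,0,0,0,0,85]],
  ],
)

```text
time: 10.92
tool_pos: [0.4186, -0.0705, 0.2196]
tool_rot: [-0.0, 1.0, 0.005, 0.0]
contact_force: [-0.6, 0.6, -0.2]
gripper_width: 0.998
grasp_force: 0.0
```

```bash
python3 - <<'E'
from plant import manip
import cv2
from h import *
t=manip.grab_frame("top");s=manip.grab_frame("side")
st=manip.state();print(st["time"],st["tool_pos"],st["contact_force"])
a=cv2.resize(t["image"][155:245,175:255],None,fx=5,fy=5,interpolation=2)
b=cv2.resize(s["image"][180:270,205:285],None,fx=5,fy=5,interpolation=2)
cv2.imwrite("pics/z5.png",np.hstack([a,b]))
E
```

```text
11.025 [ 0.41853635 -0.07049248  0.21939922] [ 0.23139536 -0.13013173  0.78627475]
```

View pics/z5.png

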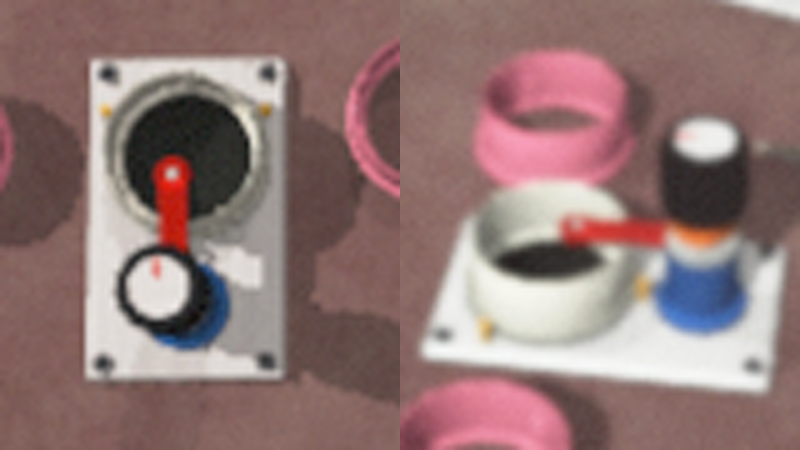

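```bash
python3 - <<'E'
from plant import manip
from h import *
t=manip.grab_frame("top")
r=at_z(t,212.5,186,.044)[:2];k=np.array([.4772,.1692]);p=at_z(t,209.3,189.6,.052)[:2]
a=lambda d:np.degrees(np.arctan2(d[1],d[0]))
print(r,p,np.linalg.norm(p-r),a(p-k),a(r-k))
E
```

```text
[0.54747327 0.16529167] [0.53716466 0.17165615] 0.012115029418879762 2.3455208426996337 -3.183294935995785
```

The tip is about 12 mm from the ring's centre, in line with the stop within measurement error. The ring hasn't moved in the image and the arm is clear, so I'll hand in.

```bash
python3 -c "
from plant import manip
print(manip.job_done())"
```

```text
the job is handed in; nothing more can be done
None
```

The job is handed in at about 11 s (no verdict was returned): the red keeper is over the silver ring, its tip about 12 mm from the ring's centre, with the ring still seated, the other stand never approached, and the arm clear.

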